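Sweep the small parcels into the bay and shut its gate

TASK

Two small brown parcels lie on the sorting table in front of the open metal parcel bay. Without picking anything up, sweep them with the fingers across the table into the bay, side by side, then push the hinged gate shut behind them until its catch holds it. The parcels stay flat on the table all the way, never lifted or tipped, and the tape roll and the pen beside the bay stay where they are.

Things in the scene. Friction and masses are not known exactly. Their poses are not given: they have to be found in the camera images.
- bay: Low three-sided bay of grey sheet metal fixed on the table, no floor plate. Origin: table level, middle of the clear space; x from the mouth to the back, y left, z up. Inner faces: back wall x = +62 mm, side walls y = +85 and -85, shut gate x = -63. Walls 4 mm thick, 49 high; a foot strip 2.5 high reaches 16 to 20 mm out beyond the walls.
- gate (a joint): Gate hinge, rad: 0 = shut (end of travel), 1.57 = standing out from the mouth, 2.3 = open stop, folded out to the right. Starts at 1.8 to 2.1 and stays where left (friction 0.05 N m). In the last 0.1 rad its nose rides over the sprung roller, about 12 N pushed 100 mm from the hinge, then snaps in behind it; caught, it reads under 0.03.
- catch (a point): Sprung steel roller, 5 mm radius, of the catch at the left of the mouth: x = -74, y = +85, z = 24 mm in the bay's frame; it gives way to the left and returns. It stands 5 mm out of a dark housing 42 mm high, x -85 to -58 mm, y +87 to +105 mm. A lead-in lip in front of it flares from x -85, y +86 out to x -107, y +108.
- gate_hinge (a point): Point on the gate's upright hinge axis, at the right (-y) post of the bay's mouth: x = -66, y = -94, z = 22 mm in the bay's frame.
- gate_nose (a point): Point at the free end of the gate, 174 mm from the hinge axis, 22 mm above the table. The gate is a metal panel 6 mm thick (8 mm at its rolled top), from 5 to 44 mm above the table; shut, it lies along the bay's y axis at x = -66 mm.
- parcel_big: The larger of the two parcels: brown cardboard box 75 x 111 mm, 46 mm high, about 0.12 kg. Origin: centre of its underside; y is along its length, z up. It starts in front of the mouth, long side roughly towards the bay, to the left or right of the other.
- parcel_small: The smaller of the two parcels: brown cardboard box 55 x 76 mm, 29 mm high, about 0.22 kg. Origin: centre of its underside; y is along its length, z up. It starts beside the larger one, long side roughly towards the bay.
- tape: Bystander: tan roll of parcel tape lying flat right of the bay (the smaller of two rolls), 92 mm across, 48 mm high. Origin: centre of its underside.
- marker: Bystander: white marker pen with a black cap, 135 mm long (along its y), 16 mm thick, right of the gate and nearer the robot. Origin: under its middle.
Things that resemble listed ones, but are neither listed nor needed, are in the scene too. What is shaped like the parcel_small but yellow is not meant.

How it is judged:
On the way:
1. both parcels have been swept in past the mouth of the bay (x of parcel_big in the frame of bay between -0.04 and 0.03 m and y of parcel_big in the frame of bay between -0.06 and 0.06 m and x of parcel_small in the frame of bay between -0.05 and 0.045 m and y of parcel_small in the frame of bay between -0.07 and 0.07 m), for 0.2 s.
At the end, for the whole second after the job is handed in: The gate is shut and held by its catch (joint under 0.05 rad, still), and both parcels lie flat and still on the table inside the bay, between its walls and the gate (value of joint gate below 0.05 rad and velocity of joint gate below 0.05 rad/s and x of parcel_big in the frame of bay between -0.02 and 0.02 m and y of parcel_big in the frame of bay between -0.055 and 0.055 m and x of parcel_small in the frame of bay between -0.045 and 0.045 m and y of parcel_small in the frame of bay between -0.07 and 0.07 m and height (world z) of each of parcel_big, parcel_small below 0.006 m and angle between each of parcel_big, parcel_small's own z axis and vertical below 0.1 rad and linear speed of each of parcel_big, parcel_small below 0.02 m/s); the robot touches nothing.
It fails at once if the larger parcel is lifted off the table (more than 12 mm) or tipped (more than 0.3 rad) (height (world z) of parcel_big above 0.012 m or angle between parcel_big's own z axis and vertical above 0.3 rad).
It fails at once if the smaller parcel is lifted off the table (more than 12 mm) or tipped (more than 0.3 rad) (height (world z) of parcel_small above 0.012 m or angle between parcel_small's own z axis and vertical above 0.3 rad).
It fails at once if one of the other things on the table is moved by more than 30 mm (distance of any of tape, marker from where it was at the start of the episode above 0.03 m).
It also fails if it takes over 67 s, if anything falls off the work surface, if the arm or the gripper's body presses on something with over 40 N, if the wrist force passes 120 N, or if a joint passes its speed limit or range.

ROBOT

A 6-joint arm with a two-finger parallel gripper is mounted at the origin on the work surface; the furniture and walls round the work are solid. World frame = base frame: x ahead of the robot, y to its left, z up, the work surface at z = 0. Lengths are in m, angles in rad, forces in N, time in s.
With the tool pointing down it reaches from about 0.3 to 1 m from the base axis. Payload 5.1 kg.
Tool frame: the origin (TCP) lies midway between the tips of the shut fingers; the grasp point (between the pads) lies 19 mm behind it (r.pinch_z is the distance from the TCP to the grasp point, in m); z points along the fingers, y is the line along which they close (so a half turn about z gives the same grasp; the last joint's range is limited). The gripper opens to 95 mm and grips with 3 to 60 N. Pads are 20 mm wide; open, the fingers measure 119 mm over their backs; the gripper's body (75 mm by 180 mm) begins 59 mm behind the grasp point.
Start: joints at [1.052, 0.124, 1.65, -0, 1.367, -0.083], TCP at [0.274, 0.589, 0.215] pointing down, gripper open.
Joint ranges: [-2.61, 2.61], [-1.02, 2.33], [0.03, 2.71], [-1.35, 4.49], [0.32, 2.68], [-2.91, 2.91]. Speed limits (rad/s): [2.57, 2.57, 3.14, 3.14, 3.14, 3.14].

INTERFACE

Orientations are given as a unit quaternion [x, y, z, w].
In Python, from plant import observe, optics, r, regions_of, spot_point gives the robot as it stands.
- The arm moves only by the tool servo_tool, never from a script. Its argument "steps" is a list of rows, each an object with "xyz": the shift along the world's x, y, z in mm, a list of three; "yaw": the turn about the world's z in degrees; "grip": the opening, from -1 (shut) to 1 (fully open). In form: [{"xyz": [x, y, z], "yaw": yaw, "grip": grip}, ...]. A call has exactly 5 rows; each row is the pose to reach, as a shift and turn from the pose commanded when the call began; what a row does not reach only later rows make up. A row lasts 1/12 s, in which the tool goes at most 41.7 mm and 7.16 degrees, less where a joint would pass 70% of its speed; a pose out of reach is approached as far as the arm can. A call with a gripper value outside its range is refused whole. The fingers move at their own pace and stop on an object; "grip_force" is the grip in N (left out, the last holds). Time passes only in rows, so rows that repeat a pose let the fingers close, or fill a call up. It gives the time, the measured TCP pose, the force, the opening and the grip force at its end, in the units of the state.
- observe(): the state, without advancing time (a new reading comes with each control period).
- optics.snapshot(name): name is "scene" or "top"; returns a dict with "pixels" (400x640x3 uint8, red, green, blue), "range_z" (400x640 float32, m along the optical axis (not along the pixel's ray), 0 where there is no reading), "fx", "fy", "cx", "cy" (pixels), "T" (4x4, takes a point from camera to world coordinates). Camera axes: x right, y up, looking along -z (the intrinsics and any distortion apply to the point x, -y, -z); pixel columns grow to the right and rows downward; lengths in m; the calibration is good to about 2 mm. A picture is of the moment at which its call begins.
- r.finish_job(): hands the job in; it is judged then, once.
Trained networks look in a picture, given as the dict that the camera call returned (one of the last four; its "shot" number tells which), for a name from the list of things; names that differ only in an ending like _2 or _b are one class to them, and where a whole thing is asked for, a point or a joint stands for the part that bears it (a point fixed in the world has none). Each returns a list of dicts, best first, with "conf" (0 to 1); they miss things now and then, are a little off and sometimes report something else, mostly with a low value. They report only what shows in the picture. A call takes as long as a camera call. They do not tell look-alikes from the thing itself.
- regions_of(query, picture): "pixels" (400x640 bool, what is visible of it).
- spot_point(query, picture): "at" ([x, y, z] in m, in world coordinates, good to about 4 mm: a listed point, or the origin of a listed thing).
The state is a dict: "time_s": time; "joint_positions": joint angles; "dq": joint speeds; "effort": joint torques, N m; "position": TCP position; "tcp_rot": TCP orientation; "contact_force": force on the tool from outside, world axes, zero at the start; "torque": the same for the moment, N m; "grip_width": finger opening in m; "grasp_force": force on a finger pad.
Only numpy, scipy, OpenCV 4.12 (cv2) and the standard library are available. Lean on these libraries where they do the work, as an engineer would, in place of code of your own. Each camera call takes 0.05 s, during which the arm holds its last target. There are 200 camera calls.

## Working session

There is one attempt and no reset: what is moved stays moved. The work goes in short steps, Python scripts to look and compute and a tool call to move; the robot and the scene stay as the last step left them, time stands still between calls to the robot, and variables do not carry over. Pictures are saved under pics/ and viewed, at most 10 in all, crops included, and the job is handed in when it is done.

Besides the shell and the picture viewer there is one more tool, called after ">>>" as a command line: name --argument value ..., lists and objects as JSON in quotes. servo_tool: Moves the arm, as the interface text tells. Its arguments: {"type":"object","properties":{"steps":{"type":"array"},"grip_force":{"type":"number"}},"required":["steps"]}

```bash
mkdir -p pics; ls
cat > h.py <<'E'
import numpy as np, cv2
from plant import observe, optics, r, regions_of, spot_point
def pts(p):
    v,u=np.mgrid[0:400,0:640]; z=p["range_z"]
    c=np.stack([(u-p["cx"])/p["fx"]*z,-(v-p["cy"])/p["fy"]*z,-z,np.ones_like(z)],-1)
    return (c@p["T"].T)[...,:3]
def save(p,n): cv2.imwrite(f"pics/{n}.png",p["pixels"][:,:,::-1])
E
python3 - <<'E'
from h import *
for n in ["top","scene"]:
    p=optics.snapshot(n); save(p,n+"1"); print(n,[k for k in p],p["T"][:3,3])
    P=pts(p)
    for q in ["bay","gate","catch","gate_hinge","gate_nose","parcel_big","parcel_small","tape","marker"]:
        try: print(q,[(np.round(d["at"],3).tolist(),round(d["conf"],2)) for d in spot_point(q,p)][:3])
        except Exception as e: print(q,e)
    for q in ["parcel_big","parcel_small"]:
        for d in regions_of(q,p):
            m=d["pixels"]; X=P[m]; zt=np.percentile(X[:,2],90); X=X[abs(X[:,2]-zt)<.006]
            v,u=np.nonzero(m); print(q,round(d["conf"],2),u.mean(),v.mean(),"top",zt,cv2.minAreaRect((X[:,:2]*1000).astype(np.float32)))
print(observe())
E
```

```text
pics
top ['pixels', 'range_z', 'fx', 'fy', 'cx', 'cy', 'T', 'shot'] [ 0.37088439 -0.32408634  0.945081  ]
bay []
gate it knows: bay, catch, gate_hinge, gate_nose, marker, parcel_big, parcel_small, tape
catch [([0.478, -0.178, 0.025], 0.73)]
gate_hinge [([0.495, -0.36, 0.018], 0.96)]
gate_nose [([0.329, -0.409, 0.026], 0.58)]
parcel_big [([0.377, -0.306, -0.0], 0.74)]
parcel_small [([0.39, -0.215, -0.001], 0.96), ([0.186, -0.338, 0.0], 0.88)]
tape [([0.606, -0.435, -0.003], 0.55)]
marker [([0.315, -0.441, -0.003], 0.94)]
parcel_big 0.78 332.59871869539893 216.5486313337216 top 0.04741084614494524 ((379.24078369140625, -308.78338623046875), (109.6122055053711, 74.83661651611328), 0.6732868552207947)
parcel_small 0.74 348.65440356744705 302.0880713489409 top 0.03029893505342669 ((187.28057861328125, -340.000732421875), (75.93017578125, 54.367889404296875), 48.53675079345703)
parcel_small 0.58 292.39162561576353 215.1206896551724 top 0.030439258160654903 ((384.5228271484375, -217.19485473632812), (54.58356475830078, 74.89662170410156), 79.88722229003906)
scene ['pixels', 'range_z', 'fx',
[... 1119 characters left out ...]
tions': array([ 1.05239011e+00,  1.23794545e-01,  1.65030659e+00, -3.00929742e-06,
        1.36752427e+00, -8.26041926e-02]), 'dq': array([ 1.49863663e-03, -5.55524785e-04, -3.24342943e-03, -1.76207829e-03,
        2.15552092e-04,  6.83705867e-05]), 'effort': array([ 2.11767338e-04, -4.17622268e+01, -3.60220063e+01,  7.74203008e-02,
        4.31496778e-02, -1.24093589e-05]), 'position': array([0.27440812, 0.58921271, 0.21465585]), 'tcp_rot': array([ 2.16180450e-01,  9.76353426e-01, -1.60745267e-05, -3.43853074e-06]), 'contact_force': array([-0.02184097,  0.95890024,  0.28741373]), 'torque': array([-0.00716483, -0.01618565,  0.01727454]), 'grasp_force': 0.0, 'grip_width': 0.09511874007976795}
```

Run:
```python
import cv2,numpy as np
a=cv2.imread("pics/top1.png");b=cv2.imread("pics/scene1.png")
cv2.imwrite("pics/top1big.png",cv2.resize(a[60:380,160:520],None,fx=1.8,fy=1.8,interpolation=cv2.INTER_CUBIC))
```

```text
(no output)
```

View pics/top1.png

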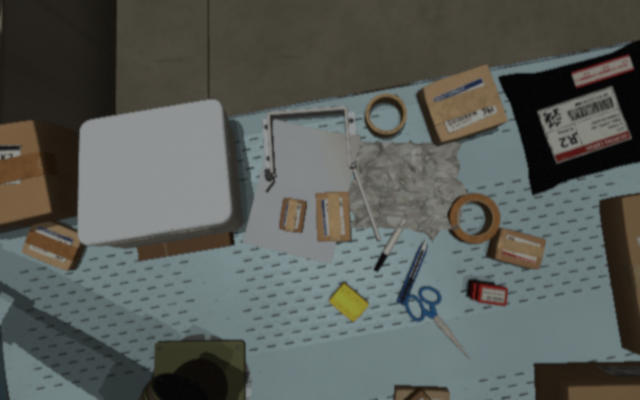

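View pics/scene1.png

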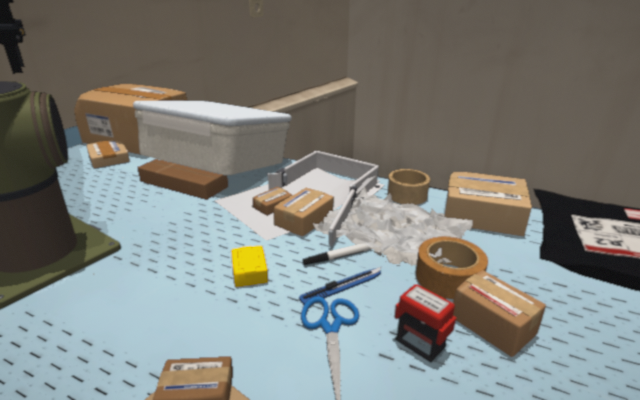

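View pics/top1big.png

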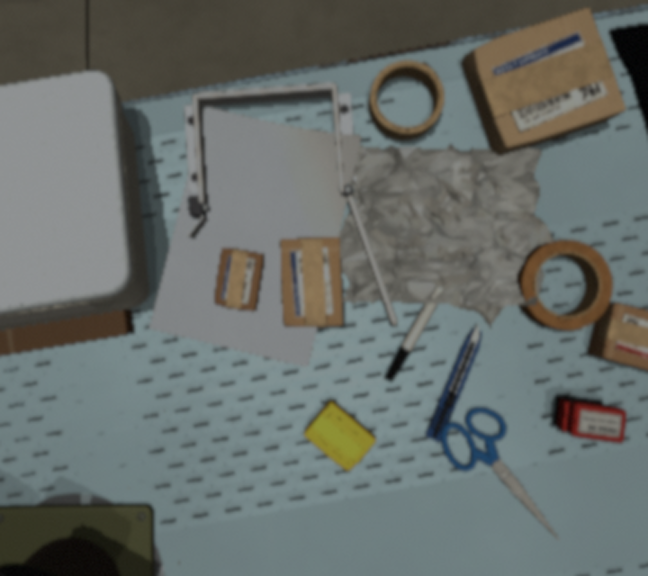

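Top view: bay at (310,140). Big parcel at (332,216) and small brown parcel at (292,215) stand before its mouth, big on the right. The gate runs from (353,165) to (380,238). Candidates:
- **Small box:** (292,215) brown, (348,302) yellow, and brown boxes at (518,250) and (55,245). I take (292,215), the only brown one of that size before the mouth; the enlarged crop confirms it.
- **Tape:** (384,115) or (474,218). The smaller one beside the bay, (384,115), is meant.

Next I fit the bay, gate and obstacle heights.

```bash
cat >> h.py <<'E'
def fitbay(p):
    from scipy.optimize import least_squares
    P=pts(p).reshape(-1,3); P=P[(abs(P[:,2]-.049)<.006)&(P[:,0]>.47)&(P[:,0]<.66)&(P[:,1]>-.40)&(P[:,1]<-.14)][:,:2]
    def loc(q,P):
        c,s=np.cos(q[2]),np.sin(q[2]); d=P-q[:2]; return np.c_[d[:,0]*c+d[:,1]*s,-d[:,0]*s+d[:,1]*c]
    def res(q):
        L=loc(q,P); x,y=L.T
        back=np.hypot(x-.064,np.maximum(abs(y)-.089,0)); side=np.hypot(abs(y)-.087,np.maximum(np.maximum(x-.066,-.064-x),0))
        return np.minimum(back,side)
    best=min((least_squares(res,[.557,-.262,a],loss="soft_l1",f_scale=.003) for a in (0,.05,.1)),key=lambda s:s.cost)
    return best.x,len(P),np.median(abs(res(best.x)))
E
python3 - <<'E'
from h import *
for n in ["top","scene"]:
    p=optics.snapshot(n); print(n,fitbay(p))
    P=pts(p); Q=P.reshape(-1,3)
    for (x0,x1,y0,y1) in [(.3,.62,-.12,.3),(.3,.5,-.12,.3),(.2,.3,-.3,.55),(.38,.48,-.48,-.42),(.34,.42,-.44,-.41),(.2,.32,-.35,-.2)]:
        s=Q[(Q[:,0]>x0)&(Q[:,0]<x1)&(Q[:,1]>y0)&(Q[:,1]<y1)]
        print((x0,x1,y0,y1),len(s),np.percentile(s[:,2],[50,98,100]).round(3) if len(s) else "")
    s=Q[(Q[:,2]>.036)&(Q[:,2]<.056)&(Q[:,0]>.31)&(Q[:,0]<.48)&(Q[:,1]>-.43)&(Q[:,1]<-.35)]
    if len(s): print("gate",len(s),cv2.fitLine((s[:,:2]*1000).astype(np.float32),cv2.DIST_HUBER,0,.01,.01).ravel(),s.min(0),s.max(0))
    m=regions_of("marker",p)[0]["pixels"]; s=P[m]; print("marker",cv2.minAreaRect((s[:,:2]*1000).astype(np.float32)))
    m=P[(Q[:,2].reshape(400,640)>.02)&(Q[:,2].reshape(400,640)<.036)&(Q[:,0].reshape(400,640)>.32)&(Q[:,0].reshape(400,640)<.45)&(Q[:,1].reshape(400,640)>-.262)&(Q[:,1].reshape(400,640)<-.16)]
    print("small",cv2.minAreaRect((m[:,:2]*1000).astype(np.float32)))
E
```

```text
top (array([ 0.55206674, -0.26112287,  0.03102479]), 798, np.float64(0.0028035241517803053))
(0.3, 0.62, -0.12, 0.3) 29833 [0.142 0.181 0.186]
(0.3, 0.5, -0.12, 0.3) 19517 [0.156 0.182 0.186]
(0.2, 0.3, -0.3, 0.55) 14194 [-0.001  0.029  0.044]
(0.38, 0.48, -0.48, -0.42) 1142 [0.009 0.02  0.025]
(0.34, 0.42, -0.44, -0.41) 454 [0.009 0.021 0.024]
(0.2, 0.32, -0.35, -0.2) 3461 [-0.001  0.029  0.033]
gate 278 [ 9.5104522e-01  3.0905187e-01  4.0195108e+02 -3.8532278e+02] [ 0.3254831  -0.41268463  0.03676894] [ 0.47934818 -0.3585327   0.04824511]
marker ((347.8033447265625, -414.14361572265625), (140.9355926513672, 121.28206634521484), 34.911293029785156)
small ((393.05999755859375, -198.33447265625), (107.85506439208984, 79.0805435180664), 67.60688781738281)
scene (array([ 0.5493253 , -0.26218592,  0.03341479]), 461, np.float64(0.002211107848703958))
(0.3, 0.62, -0.12, 0.3) 13788 [0.094 0.179 0.183]
(0.3, 0.5, -0.12, 0.3) 11957 [0.092 0.18  0.183]
(0.2, 0.3, -0.3, 0.55) 8133 [-0.     0.35   0.388]
(0.38, 0.48, -0.48, -0.42) 811 [0.012 0.021 0.024]
(0.34, 0.42, -0.44, -0.41) 389 [0.009 0.022 0.023]
(0.2, 0.32, -0.35, -0.2) 2387 [-0.     0.029  0.031]
gate 206 [ 9.5112991e-01  3.0879110e-01  3.9007397e+02 -3.9054135e+02] [ 0.32056908 -0.41384942  0.03602819] [ 0.4791013  -0.357266    0.04543086]
marker ((913.6114501953125, 23.21380615234375), (2760.03955078125, 365.8645935058594), 29.967212677001953)
small ((395.0824890136719, -201.87911987304688), (91.52291870117188, 102.46269226074219), 84.04850006103516)
```

>>> servo_tool --steps '[{"xyz":[5,-35,15],"yaw":6,"grip":-0.16},{"xyz":[15,-74,25],"yaw":12,"grip":-0.16},{"xyz":[25,-112,35],"yaw":18,"grip":-0.16},{"xyz":[35,-150,40],"yaw":24,"grip":-0.16},{"xyz":[45,-188,40],"yaw":27,"grip":-0.16}]'

```text
time_s: 1.72
position: [0.32, 0.4002, 0.2565]
tcp_rot: [-0.02, 1.0, 0.001, 0.001]
contact_force: [1.5, -1.4, 1.0]
grip_width: 0.067
grasp_force: 0.0
```

>>> servo_tool --steps '[{"xyz":[5,-40,0],"yaw":0,"grip":-0.16},{"xyz":[10,-80,0],"yaw":0,"grip":-0.16},{"xyz":[15,-120,0],"yaw":0,"grip":-0.16},{"xyz":[20,-160,0],"yaw":0,"grip":-0.16},{"xyz":[25,-200,0],"yaw":0,"grip":-0.16}]'

```text
time_s: 2.13
position: [0.3441, 0.1996, 0.2549]
tcp_rot: [-0.018, 1.0, 0.0, 0.001]
contact_force: [1.3, -0.4, 0.9]
grip_width: 0.0407
grasp_force: 0.0
```

>>> servo_tool --steps '[{"xyz":[0,-40,0],"yaw":0,"grip":-0.16},{"xyz":[0,-80,0],"yaw":0,"grip":-0.16},{"xyz":[0,-120,0],"yaw":0,"grip":-0.16},{"xyz":[0,-160,0],"yaw":0,"grip":-0.16},{"xyz":[-5,-200,0],"yaw":0,"grip":-0.16}]'

```text
time_s: 2.55
position: [0.3391, -0.0005, 0.255]
tcp_rot: [-0.018, 1.0, -0.0, 0.001]
contact_force: [2.4, -0.9, -0.6]
grip_width: 0.0399
grasp_force: 0.0
```

>>> servo_tool --steps '[{"xyz":[-10,-40,0],"yaw":0,"grip":-0.16},{"xyz":[-20,-80,0],"yaw":0,"grip":-0.16},{"xyz":[-30,-118,0],"yaw":0,"grip":-0.16},{"xyz":[-40,-155,-10],"yaw":0,"grip":-0.16},{"xyz":[-46,-190,-25],"yaw":0,"grip":-0.16}]'

```text
time_s: 2.97
position: [0.2929, -0.1915, 0.2316]
tcp_rot: [-0.017, 1.0, -0.002, 0.002]
contact_force: [2.1, 0.4, 0.1]
grip_width: 0.0398
grasp_force: 0.0
```

>>> servo_tool --steps '[{"xyz":[-3,-38,-10],"yaw":0,"grip":-0.16},{"xyz":[-6,-75,-25],"yaw":0,"grip":-0.16},{"xyz":[-8,-108,-45],"yaw":0,"grip":-0.16},{"xyz":[-8,-119,-82],"yaw":0,"grip":-0.16},{"xyz":[-8,-119,-120],"yaw":0,"grip":-0.16}]'

```text
time_s: 3.38
position: [0.2857, -0.3116, 0.1104]
tcp_rot: [-0.016, 1.0, -0.002, 0.001]
contact_force: [0.7, -0.0, -0.2]
grip_width: 0.04
grasp_force: 0.0
```

>>> servo_tool --steps '[{"xyz":[0,0,-35],"yaw":0,"grip":-0.16},{"xyz":[0,0,-65],"yaw":0,"grip":-0.16},{"xyz":[0,0,-85],"yaw":0,"grip":-0.16},{"xyz":[0,0,-97],"yaw":0,"grip":-0.16},{"xyz":[0,0,-97],"yaw":0,"grip":-0.16}]'

```text
time_s: 3.8
position: [0.2837, -0.3055, 0.0095]
tcp_rot: [-0.018, 1.0, 0.003, -0.002]
contact_force: [-0.4, 0.7, 0.5]
grip_width: 0.0396
grasp_force: 0.0
```

>>> servo_tool --steps '[{"xyz":[10,-3,0],"yaw":0,"grip":-0.16},{"xyz":[25,-3,0],"yaw":0,"grip":-0.16},{"xyz":[42,-2,0],"yaw":0,"grip":-0.16},{"xyz":[60,-1,0],"yaw":0,"grip":-0.16},{"xyz":[78,0,0],"yaw":0,"grip":-0.16}]'

```text
time_s: 4.22
position: [0.3657, -0.309, 0.0146]
tcp_rot: [-0.018, 1.0, -0.001, 0.001]
contact_force: [-0.4, 0.4, -0.6]
grip_width: 0.0396
grasp_force: 0.5
```

>>> servo_tool --steps '[{"xyz":[18,1,0],"yaw":0,"grip":-0.16},{"xyz":[36,2,0],"yaw":0,"grip":-0.16},{"xyz":[52,3,0],"yaw":0,"grip":-0.16},{"xyz":[64,4,0],"yaw":0,"grip":-0.16},{"xyz":[72,4,0],"yaw":0,"grip":-0.16}]'

```text
time_s: 4.63
position: [0.4376, -0.3045, 0.0145]
tcp_rot: [-0.018, 1.0, -0.001, 0.001]
contact_force: [-2.5, 0.4, 2.5]
grip_width: 0.04
grasp_force: 1.6
```

```bash
cat >> h.py <<'E'
B=np.array([.553,-.2615]);A=.035;R=np.array([[np.cos(A),np.sin(A)],[-np.sin(A),np.cos(A)]])
def rects(pn,qs=("parcel_big","parcel_small"),name=None):
    p=optics.snapshot(pn); P=pts(p)
    if name: save(p,name)
    for q in qs:
        for d in regions_of(q,p):
            X=P[d["pixels"]]; zt=.0466 if q=="parcel_big" else .030; X=X[abs(X[:,2]-zt)<.006]
            if len(X)>30:
                c,s,a=cv2.minAreaRect(((X[:,:2]-B)@R.T*1000).astype(np.float32)); print(pn,q,round(d["conf"],2),"bay",np.round(c,1),np.round(s,1),round(a,1))
        print("  spot",[np.round(R@(np.array(d["at"][:2])-B)*1000,1).tolist() for d in spot_point(q,p)[:3]])
    s=observe()["position"]; print("tcp bay",R@(s[:2]-B)*1000,s[2])
E
python3 -c "
from h import *
rects('top');rects('scene')"
```

```text
spot [[-51.1, -37.1]]
top parcel_small 0.68 bay [-367.4  -65.4] [74.  53.9] 47.7
top parcel_small 0.48 bay [-159.6   33.9] [27.3 29.3] 86.8
  spot [[-371.9, -65.9], [-163.3, 56.8]]
tcp bay [-119.21447021  -38.14884478] 0.01275657717645404
scene parcel_big 0.98 bay [-66.3 -58.7] [ 76.1 115.6] 45.1
scene parcel_big 0.35 bay [-156.  -118.8] [161.5   8.7] 16.1
  spot [[-48.1, -37.3]]
scene parcel_small 0.88 bay [-169.2   49.7] [55.5 76.8] 79.2
scene parcel_small 0.7 bay [-370.6  -67.6] [76.2 53.6] 46.7
  spot [[-369.2, -66.3], [-164.1, 50.8]]
tcp bay [-119.45781264  -38.16316576] 0.012598151797372087
```

>>> servo_tool --steps '[{"xyz":[10,0,0],"yaw":0,"grip":-0.16},{"xyz":[24,1,0],"yaw":0,"grip":-0.16},{"xyz":[36,1,0],"yaw":0,"grip":-0.16},{"xyz":[45,2,0],"yaw":0,"grip":-0.16},{"xyz":[50,2,0],"yaw":0,"grip":-0.16}]'

```text
time_s: 5.55
position: [0.4866, -0.3017, 0.0127]
tcp_rot: [-0.018, 1.0, -0.0, -0.0]
contact_force: [-3.4, -0.5, 2.4]
grip_width: 0.04
grasp_force: 1.6
```

```bash
python3 -c "
from h import *
rects('top',('parcel_big',));rects('scene',('parcel_big',),'s2'); print(fitbay(optics.snapshot('scene')))"
```

```text
top parcel_big 0.63 bay [ 37.9 -54.1] [40.3 32.5] 86.8
  spot []
tcp bay [-68.35983048 -37.87625584] 0.012663364345488235
scene parcel_big 0.67 bay [-12.4 -42. ] [113.9  82.7] 0.9
  spot [[-2.9, -35.3]]
tcp bay [-69.19883645 -37.80079336] 0.012549705110137421
(array([ 0.55557844, -0.25221474, -0.19921758]), 572, np.float64(0.021855351922647995))
```

View pics/s2.png

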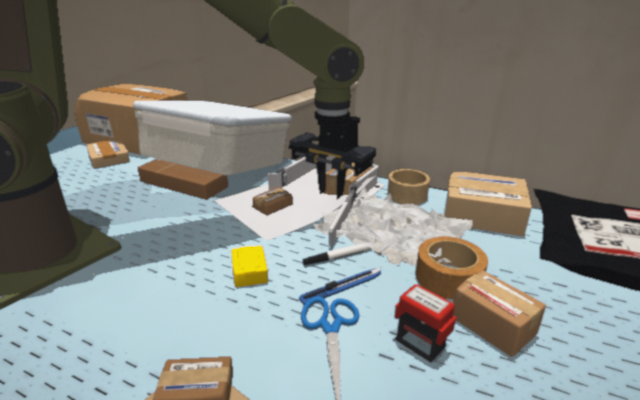

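>>> servo_tool --steps '[{"xyz":[2,0,0],"yaw":0,"grip":-0.16},{"xyz":[4,0,0],"yaw":0,"grip":-0.16},{"xyz":[4,0,0],"yaw":0,"grip":-0.16},{"xyz":[-8,0,0],"yaw":0,"grip":-0.16},{"xyz":[-30,-1,0],"yaw":0,"grip":-0.16}]'

```text
time_s: 6.32
position: [0.4562, -0.3031, 0.0132]
tcp_rot: [-0.019, 1.0, -0.001, 0.001]
contact_force: [-1.4, 0.0, 0.7]
grip_width: 0.0403
grasp_force: 0.0
```

>>> servo_tool --steps '[{"xyz":[-20,-1,20],"yaw":0,"grip":-0.16},{"xyz":[-40,-2,55],"yaw":0,"grip":-0.3},{"xyz":[-65,-3,90],"yaw":0,"grip":-0.45},{"xyz":[-95,-3,110],"yaw":0,"grip":-0.45},{"xyz":[-130,-3,120],"yaw":0,"grip":-0.45}]'

```text
time_s: 6.73
position: [0.3255, -0.3072, 0.1367]
tcp_rot: [-0.018, 1.0, -0.003, 0.002]
contact_force: [-0.7, -0.7, 0.6]
grip_width: 0.0267
grasp_force: 0.0
```

```bash
python3 -c "
from h import *
rects('top',name='t3');rects('scene')
Q=pts(optics.snapshot('top')).reshape(-1,3)
for x in np.arange(.24,.6,.04):
    s=Q[(abs(Q[:,0]-x)<.02)&(Q[:,2]>.05)&(Q[:,2]<.2)&(Q[:,1]>-.2)&(Q[:,1]<.2)]
    print(round(x,2),len(s), s[:,1].min() if len(s) else '', np.median(s[:,2]) if len(s) else '')
print(observe()['position'])
"
```

```text
top parcel_big 0.57 bay [  1.7 -37.3] [111.5  74.6] 0.1
  spot [[-0.4, -35.1]]
top parcel_small 0.94 bay [-382.   -80.9] [34.7 54.2] 49.4
top parcel_small 0.68 bay [-165.3   50. ] [54.5 73.2] 78.4
  spot [[-162.7, 51.7], [-369.2, -63.4]]
tcp bay [-229.2188833   -36.15412639] 0.13237612436471308
scene parcel_big 0.77 bay [ -3.1 -41.6] [129.   81.4] 1.2
  spot [[-0.7, -38.6], [-248.4, -165.1]]
scene parcel_small 0.92 bay [-167.9   49.3] [58.4 76. ] 76.4
scene parcel_small 0.9 bay [-370.4  -66.4] [77.2 54.7] 47.4
  spot [[-168.2, 51.7], [-368.2, -64.8]]
tcp bay [-228.63859296  -35.85277429] 0.13173322469327473
0.24 0  
0.28 0  
0.32 508 -0.0016221996887075818 0.1520804606097529
0.36 3139 -0.11622766966986878 0.17774488868689897
0.4 3361 -0.12090158174535057 0.17188875175518492
0.44 3212 -0.11626216160488648 0.162718999393143
0.48 3066 -0.17507125063361942 0.15332681771704298
0.52 2911 -0.17355523529663483 0.14405138571281195
0.56 2730 -0.16935741686598169 0.13461168808786772
[ 0.32575626 -0.30538544  0.13185058]
```

>>> servo_tool --steps '[{"xyz":[0,0,0],"yaw":-7,"grip":-1},{"xyz":[-5,0,0],"yaw":-14,"grip":-1},{"xyz":[-8,0,0],"yaw":-21,"grip":-1},{"xyz":[-12,0,0],"yaw":-28,"grip":-1},{"xyz":[-15,0,0],"yaw":-35,"grip":-1}]'

```text
time_s: 7.7
position: [0.3105, -0.3056, 0.1322]
tcp_rot: [0.286, 0.958, 0.0, -0.0]
contact_force: [0.5, 0.2, 0.2]
grip_width: 0.002
grasp_force: 0.0
```

>>> servo_tool --steps '[{"xyz":[0,0,0],"yaw":-7,"grip":-1},{"xyz":[0,5,0],"yaw":-14,"grip":-1},{"xyz":[0,10,0],"yaw":-21,"grip":-1},{"xyz":[0,20,-5],"yaw":-28,"grip":-1},{"xyz":[0,30,-10],"yaw":-35,"grip":-1}]'

```text
time_s: 8.12
position: [0.3108, -0.2756, 0.1225]
tcp_rot: [0.561, 0.828, 0.0, -0.0]
contact_force: [-0.4, 0.3, -0.7]
grip_width: 0.0004
grasp_force: 0.0
```

>>> servo_tool --steps '[{"xyz":[0,15,0],"yaw":-7,"grip":-1},{"xyz":[1,30,-10],"yaw":-14,"grip":-1},{"xyz":[2,45,-20],"yaw":-21,"grip":-1},{"xyz":[3,60,-35],"yaw":-28,"grip":-1},{"xyz":[4,70,-50],"yaw":-32,"grip":-1}]'

```text
time_s: 8.53
position: [0.3148, -0.2047, 0.0721]
tcp_rot: [0.767, 0.641, 0.0, 0.0]
contact_force: [-0.5, -0.6, 0.5]
grip_width: 0.0001
grasp_force: 0.0
```

```bash
python3 -c "
from h import *
from scipy.spatial.transform import Rotation as Ro
s=observe();print(s['joint_positions'],s['position'],Ro.from_quat(s['tcp_rot']).as_matrix()[:,1],s['time_s'])
rects('top',('parcel_small',))"
```

```text
[-7.19988153e-01 -4.04528653e-01  2.36993041e+00  2.71434519e-04
  1.17608197e+00 -5.42068841e-01] [ 0.3148065  -0.20470843  0.07207582] [ 9.84195564e-01 -1.77084845e-01  2.22576537e-04] 8.5333
top parcel_small 0.7 bay [-368.5  -65.8] [75.7 54.7] 47.2
top parcel_small 0.67 bay [-165.9   49.4] [53.9 73.3] 77.5
top parcel_small 0.59 bay [  41.5 -173.4] [83.5 84.8] 56.3
  spot [[-366.9, -64.6], [-163.6, 52.8], [-73.0, 86.4]]
tcp bay [-237.05450257   65.17718794] 0.07141462504985234
```

>>> servo_tool --steps '[{"xyz":[0,0,-25],"yaw":0,"grip":-1},{"xyz":[0,0,-45],"yaw":0,"grip":-1},{"xyz":[0,0,-59],"yaw":0,"grip":-1},{"xyz":[4,-1,-59],"yaw":0,"grip":-1},{"xyz":[12,-2,-59],"yaw":0,"grip":-1}]'

```text
time_s: 9.1
position: [0.3266, -0.2084, 0.014]
tcp_rot: [0.766, 0.643, -0.0, -0.0]
contact_force: [0.4, -1.5, 0.1]
grip_width: 0.0004
grasp_force: 0.0
```

>>> servo_tool --steps '[{"xyz":[10,-2,0],"yaw":0,"grip":-1},{"xyz":[23,-4,0],"yaw":0,"grip":-1},{"xyz":[38,-7,0],"yaw":0,"grip":-1},{"xyz":[51,-9,0],"yaw":0,"grip":-1},{"xyz":[60,-10,0],"yaw":0,"grip":-1}]'

```text
time_s: 9.52
position: [0.3893, -0.2194, 0.0158]
tcp_rot: [0.766, 0.643, 0.0, 0.002]
contact_force: [-4.0, 0.6, 5.0]
grip_width: 0.0001
grasp_force: 2.8
```

```bash
python3 -c "
from h import *
rects('top',('parcel_small',));rects('scene',('parcel_small',));print(observe()['contact_force'])"
```

```text
top parcel_small 0.76 bay [-368.5  -65.7] [76.  54.5] 47.1
top parcel_small 0.72 bay [-107.4   48.4] [32.  26.1] 77.1
  spot [[-116.7, 40.8], [-367.4, -62.8]]
tcp bay [-163.45809914   48.62249469] 0.014915155196026195
scene parcel_small 0.79 bay [-119.6   39.3] [53.7 73.6] 79.1
scene parcel_small 0.59 bay [-371.   -66.4] [77.6 54.2] 48.0
  spot [[-118.3, 40.4], [-369.7, -65.9]]
tcp bay [-165.14631062   49.5240999 ] 0.013856112969755658
[-0.58042536  0.58741796 -0.78517862]
```

>>> servo_tool --steps '[{"xyz":[-8,1,0],"yaw":0,"grip":-1},{"xyz":[-12,-8,0],"yaw":6,"grip":-1},{"xyz":[-12,-17,0],"yaw":12,"grip":-1},{"xyz":[-6,-17,0],"yaw":12,"grip":-1},{"xyz":[5,-17,0],"yaw":12,"grip":-1}]'

```text
time_s: 10.23
position: [0.3905, -0.2346, 0.0135]
tcp_rot: [0.696, 0.718, -0.0, -0.0]
contact_force: [-1.8, 0.2, 0.3]
grip_width: 0.0004
grasp_force: 0.6
```

>>> servo_tool --steps '[{"xyz":[10,0,0],"yaw":0,"grip":-1},{"xyz":[22,1,0],"yaw":0,"grip":-1},{"xyz":[34,1,0],"yaw":0,"grip":-1},{"xyz":[44,2,0],"yaw":0,"grip":-1},{"xyz":[50,2,0],"yaw":0,"grip":-1}]'

```text
time_s: 10.65
position: [0.4431, -0.2324, 0.0137]
tcp_rot: [0.694, 0.72, 0.0, 0.0]
contact_force: [-1.9, -0.3, 0.6]
grip_width: 0.0002
grasp_force: 0.7
```

```bash
python3 -c "
from h import *
rects('top',('parcel_small',));rects('scene',('parcel_small','parcel_big'));print(observe()['contact_force'])"
```

```text
top parcel_small 0.55 bay [-368.   -65.4] [74.3 55.6] 47.9
  spot [[-368.2, -63.9]]
tcp bay [-109.79946112   32.82940305] 0.013598463349689189
scene parcel_small 0.78 bay [-67.3  46.8] [69.3 46.2] 3.3
scene parcel_small 0.62 bay [-371.1  -66.2] [77.4 53.8] 48.1
  spot [[-64.0, 55.2], [-369.1, -66.9]]
  spot [[0.9, -38.8]]
tcp bay [-110.82806328   32.6434023 ] 0.01364225621756478
[-0.76416446  0.35187952  0.55598753]
```

```bash
python3 -c "
from h import *
a=optics.snapshot('scene')['pixels'][130:250,200:400,::-1];b=optics.snapshot('top')['pixels'][80:240,230:410,::-1]
a=cv2.resize(a,(600,360),interpolation=2);b=cv2.resize(b,(270,240),interpolation=2)
c=np.zeros((600,600,3),np.uint8);c[:360]=a;c[360:,:270]=b
cv2.imwrite('pics/c4.png',c)"
```

```text
(no output)
```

View pics/c4.png

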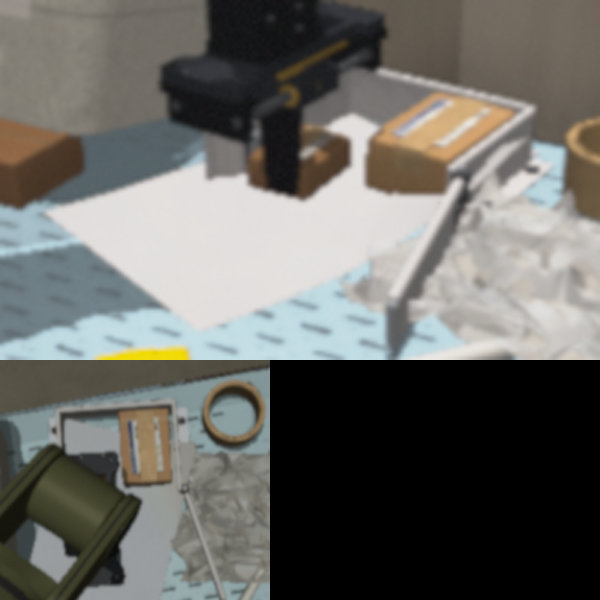

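>>> servo_tool --steps '[{"xyz":[-10,0,0],"yaw":0,"grip":-1},{"xyz":[-10,10,0],"yaw":0,"grip":-1},{"xyz":[-10,19,0],"yaw":0,"grip":-1},{"xyz":[-3,19,0],"yaw":0,"grip":-1},{"xyz":[5,19,0],"yaw":0,"grip":-1}]'

```text
time_s: 11.57
position: [0.4464, -0.2129, 0.0135]
tcp_rot: [0.694, 0.72, -0.0, -0.0]
contact_force: [-1.3, -0.6, -0.4]
grip_width: 0.0005
grasp_force: 0.3
```

>>> servo_tool --steps '[{"xyz":[8,0,0],"yaw":0,"grip":-1},{"xyz":[18,0,0],"yaw":0,"grip":-1},{"xyz":[28,1,0],"yaw":0,"grip":-1},{"xyz":[36,1,0],"yaw":0,"grip":-1},{"xyz":[40,1,0],"yaw":0,"grip":-1}]'

```text
time_s: 11.98
position: [0.488, -0.2129, 0.0137]
tcp_rot: [0.694, 0.72, 0.0, 0.0]
contact_force: [-2.8, 0.5, 2.2]
grip_width: 0.0008
grasp_force: 1.1
```

```bash
python3 -c "
from h import *
rects('scene',('parcel_small',));print(observe()['contact_force'])"
```

```text
scene parcel_small 0.7 bay [-370.1  -65.8] [78.7 55. ] 46.4
scene parcel_small 0.6 bay [-20.3  41.9] [80.7 51.6] 12.8
scene parcel_small 0.29 bay [  41.8 -176.2] [88.9 84.3] 4.5
  spot [[-368.6, -67.2], [-19.9, 46.7]]
tcp bay [-64.25215808  50.90128762] 0.013658511128587781
[-0.14779037 -0.1996575   0.11782143]
```

>>> servo_tool --steps '[{"xyz":[6,0,0],"yaw":0,"grip":-1},{"xyz":[12,0,0],"yaw":0,"grip":-1},{"xyz":[16,1,0],"yaw":0,"grip":-1},{"xyz":[16,1,0],"yaw":0,"grip":-1},{"xyz":[4,0,0],"yaw":0,"grip":-1}]'

```text
time_s: 12.55
position: [0.4921, -0.2131, 0.0143]
tcp_rot: [0.694, 0.72, 0.001, 0.001]
contact_force: [-0.0, 0.2, 1.1]
grip_width: 0.0007
grasp_force: 0.0
```

>>> servo_tool --steps '[{"xyz":[-25,-1,0],"yaw":0,"grip":-1},{"xyz":[-50,-10,10],"yaw":0,"grip":-1},{"xyz":[-80,-25,45],"yaw":0,"grip":-1},{"xyz":[-110,-50,80],"yaw":0,"grip":-1},{"xyz":[-140,-75,110],"yaw":0,"grip":-1}]'

```text
time_s: 12.97
position: [0.3635, -0.275, 0.1087]
tcp_rot: [0.694, 0.72, 0.0, -0.0]
contact_force: [0.5, -0.9, 0.2]
grip_width: 0.0006
grasp_force: 0.0
```

```bash
python3 -c "
from h import *
rects('top');rects('scene');print(observe()['position'])
p=optics.snapshot('top')
a=optics.snapshot('scene')['pixels'][130:270,200:400,::-1];b=p['pixels'][80:280,230:430,::-1]
cv2.imwrite('pics/c5.png',np.vstack([cv2.resize(a,(400,280),interpolation=2),cv2.resize(b,(400,320)if 0 else (320,320),interpolation=2) if 0 else cv2.resize(b,(400,300),interpolation=2)]))
Q=pts(p).reshape(-1,3)
s=Q[(Q[:,2]>.036)&(Q[:,2]<.056)&(Q[:,0]>.31)&(Q[:,0]<.48)&(Q[:,1]>-.43)&(Q[:,1]<-.35)]
if len(s): print('gate',len(s),cv2.fitLine((s[:,:2]*1000).astype(np.float32),cv2.DIST_HUBER,0,.01,.01).ravel(),s.min(0),s.max(0))
m=regions_of('marker',p)
for d in m:
    X=pts(p)[d['pixels']];X=X[(X[:,2]<.03)&(X[:,2]>.006)];print('marker',d['conf'],cv2.minAreaRect((X[:,:2]*1000).astype(np.float32)))
    v=cv2.boxPoints(cv2.minAreaRect((X[:,:2]*1000).astype(np.float32)));print(v)
"
```

```text
top parcel_big 0.93 bay [  1.4 -37.4] [ 74.3 110.4] 89.9
  spot [[0.6, -34.7]]
top parcel_small 0.7 bay [-3.1 46.6] [54.7 74.4] 88.8
top parcel_small 0.65 bay [-368.2  -65.7] [74.8 55. ] 47.3
  spot [[0.9, 50.7], [-370.1, -64.0]]
tcp bay [-188.54967795   -6.78862529] 0.10730889303171812
scene parcel_big 0.78 bay [ -3.3 -40.7] [129.2  83.7] 1.8
  spot [[-0.1, -38.0]]
scene parcel_small 0.96 bay [-370.   -65.8] [77.8 54.5] 47.1
scene parcel_small 0.88 bay [-5.9 44.9] [53.9 76.5] 89.5
  spot [[-4.9, 45.9], [-369.1, -65.2], [-62.8, -88.6]]
tcp bay [-187.98415889   -6.11899969] 0.10652718096310898
[ 0.36534509 -0.27419335  0.10652718]
gate 282 [ 9.5022434e-01  3.1156647e-01  4.0154294e+02 -3.8539740e+02] [ 0.32322072 -0.41270298  0.03664807] [ 0.47941627 -0.35638565  0.04797657]
marker 0.92 ((311.7118225097656, -437.05096435546875), (15.594911575317383, 133.84071350097656), 59.888832092285156)
[[ 249.91031 -410.2236 ]
 [ 365.6897  -477.36874]
 [ 373.51334 -463.87833]
 [ 257.73395 -396.7332 ]]
```

View pics/c5.png

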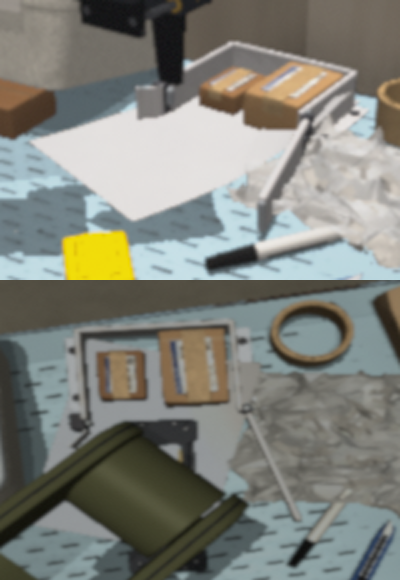

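Both parcels now lie square in the bay: big at (1,-37), small at (-4,46) in bay mm. Next I work out waypoints for the gate arc.

```bash
python3 -c "
import numpy as np
H=np.array([.490,-.358])*1000
for th in [106,106,95,84,73,62,51,40,30,22,15,10,6,3,0,-3]:
    f=np.radians(92+th);g=np.array([np.cos(f),np.sin(f)]);n=np.array([-g[1],g[0]]);h=4+12*abs(n[0])+10*abs(n[1])
    print(th,[np.round(H+r*g+n*h).tolist() for r in(115,125,135)],np.round(H+115*g+n*(h+12)))
from plant import observe;print(observe()['position'])
"
```

```text
106 [[386.0, -410.0], [376.0, -413.0], [367.0, -416.0]] [ 390. -421.]
106 [[386.0, -410.0], [376.0, -413.0], [367.0, -416.0]] [ 390. -421.]
95 [[378.0, -387.0], [368.0, -389.0], [358.0, -390.0]] [ 379. -399.]
84 [[374.0, -365.0], [364.0, -364.0], [354.0, -363.0]] [ 373. -377.]
73 [[375.0, -344.0], [365.0, -342.0], [355.0, -339.0]] [ 371. -356.]
62 [[379.0, -324.0], [370.0, -320.0], [361.0, -315.0]] [ 373. -335.]
51 [[387.0, -304.0], [379.0, -298.0], [371.0, -292.0]] [ 379. -314.]
40 [[398.0, -286.0], [392.0, -278.0], [385.0, -271.0]] [ 390. -294.]
30 [[413.0, -271.0], [407.0, -262.0], [402.0, -254.0]] [ 402. -277.]
22 [[426.0, -261.0], [422.0, -252.0], [418.0, -242.0]] [ 415. -266.]
15 [[439.0, -253.0], [436.0, -244.0], [433.0, -234.0]] [ 427. -257.]
10 [[449.0, -249.0], [447.0, -239.0], [445.0, -230.0]] [ 437. -252.]
6 [[457.0, -247.0], [455.0, -237.0], [454.0, -227.0]] [ 445. -248.]
3 [[463.0, -245.0], [462.0, -235.0], [461.0, -225.0]] [ 451. -246.]
0 [[470.0, -244.0], [469.0, -234.0], [469.0, -224.0]] [ 458. -244.]
-3 [[476.0, -243.0], [476.0, -233.0], [476.0, -223.0]] [ 464. -243.]
[ 0.36555091 -0.27477613  0.10724789]
```

>>> servo_tool --steps '[{"xyz":[5,-35,0],"yaw":0,"grip":-1},{"xyz":[10,-72,0],"yaw":0,"grip":-1},{"xyz":[15,-110,0],"yaw":0,"grip":-1},{"xyz":[22,-140,-5],"yaw":0,"grip":-1},{"xyz":[22,-147,-25],"yaw":0,"grip":-1}]'

```text
time_s: 14.03
position: [0.3902, -0.4289, 0.0867]
tcp_rot: [0.695, 0.719, -0.001, 0.005]
contact_force: [-0.4, 0.9, -0.3]
grip_width: 0.0004
grasp_force: 0.0
```

>>> servo_tool --steps '[{"xyz":[0,0,-15],"yaw":0,"grip":-1},{"xyz":[0,0,-30],"yaw":0,"grip":-1},{"xyz":[0,0,-42],"yaw":0,"grip":-1},{"xyz":[0,0,-52],"yaw":0,"grip":-1},{"xyz":[0,0,-52],"yaw":0,"grip":-1}]'

```text
time_s: 14.45
position: [0.3865, -0.4207, 0.0283]
tcp_rot: [0.694, 0.72, 0.0, -0.002]
contact_force: [-0.3, 0.4, 0.4]
grip_width: 0.0
grasp_force: 0.0
```

>>> servo_tool --steps '[{"xyz":[-6,12,0],"yaw":0,"grip":-1},{"xyz":[-14,30,0],"yaw":0,"grip":-1},{"xyz":[-17,48,0],"yaw":0,"grip":-1},{"xyz":[-18,66,0],"yaw":0,"grip":-1},{"xyz":[-16,82,-3],"yaw":0,"grip":-1}]'

```text
time_s: 14.87
position: [0.3721, -0.3405, 0.0296]
tcp_rot: [0.695, 0.719, -0.0, 0.002]
contact_force: [0.5, -1.6, 0.9]
grip_width: 0.0003
grasp_force: 0.4
```

>>> servo_tool --steps '[{"xyz":[4,18,-2],"yaw":0,"grip":-1},{"xyz":[11,36,-4],"yaw":0,"grip":-1},{"xyz":[22,54,-5],"yaw":0,"grip":-1},{"xyz":[36,71,-5],"yaw":0,"grip":-1},{"xyz":[47,80,-5],"yaw":0,"grip":-1}]'

```text
time_s: 15.28
position: [0.4194, -0.2588, 0.0234]
tcp_rot: [0.694, 0.72, 0.0, 0.0]
contact_force: [-0.3, -1.6, 0.6]
grip_width: 0.0001
grasp_force: 0.3
```

```bash
python3 -c "
from h import *
rects('scene',('marker',)); p=optics.snapshot('scene'); print([R@(np.array(d['at'][:2])-B)*1000 for d in spot_point('gate_nose',p)])
a=p['pixels'][110:290,180:440,::-1];b=optics.snapshot('top')['pixels'][80:280,230:430,::-1]
cv2.imwrite('pics/c6.png',np.hstack([cv2.resize(a,(520,360),interpolation=2),cv2.resize(b,(280,360),interpolation=2)]))"
```

```text
scene marker 0.68 bay [-41.9   5.7] [214.2 209.4] 1.2
  spot [[-248.5, -163.5]]
tcp bay [-133.54768819    6.34700652] 0.02346724202072027
[array([-137.72874586,   64.45899909])]
```

View pics/c6.png

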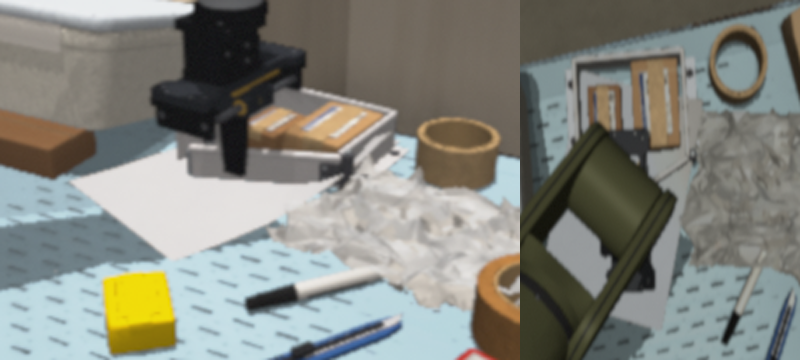

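>>> servo_tool --steps '[{"xyz":[9,6,0],"yaw":0,"grip":-1},{"xyz":[18,12,0],"yaw":0,"grip":-1},{"xyz":[27,17,0],"yaw":0,"grip":-1},{"xyz":[35,21,0],"yaw":0,"grip":-1},{"xyz":[42,23,0],"yaw":0,"grip":-1}]'

```text
time_s: 16.0
position: [0.4615, -0.2368, 0.023]
tcp_rot: [0.694, 0.72, 0.0, -0.0]
contact_force: [-0.2, -1.2, 0.2]
grip_width: 0.0006
grasp_force: 0.3
```

>>> servo_tool --steps '[{"xyz":[3,0,0],"yaw":0,"grip":-1},{"xyz":[6,1,0],"yaw":0,"grip":-1},{"xyz":[9,1,0],"yaw":0,"grip":-1},{"xyz":[11,1,0],"yaw":0,"grip":-1},{"xyz":[12,1,0],"yaw":0,"grip":-1}]'

```text
time_s: 16.42
position: [0.4726, -0.2362, 0.0227]
tcp_rot: [0.694, 0.72, 0.0, -0.0]
contact_force: [-0.1, 0.8, -0.3]
grip_width: 0.0002
grasp_force: 0.1
```

```bash
python3 -c "
from h import *
p=optics.snapshot('scene'); print([R@(np.array(d['at'][:2])-B)*1000 for d in spot_point('gate_nose',p)]);s=observe();print(s['contact_force'],R@(s['position'][:2]-B)*1000)"
```

```text
[array([-69.87004457,  82.09523051])]
[-0.35213747  0.10740311 -0.24793131] [-79.10985801  27.83645374]
```

>>> servo_tool --steps '[{"xyz":[1,0,0],"yaw":0,"grip":-1},{"xyz":[2,0,0],"yaw":0,"grip":-1},{"xyz":[3,0,0],"yaw":0,"grip":-1},{"xyz":[4,0,0],"yaw":0,"grip":-1},{"xyz":[4,0,0],"yaw":0,"grip":-1}]'

```text
time_s: 16.93
position: [0.4742, -0.2364, 0.0228]
tcp_rot: [0.694, 0.72, -0.002, -0.002]
contact_force: [-10.9, -0.9, 5.8]
grip_width: 0.0001
grasp_force: 5.2
```

>>> servo_tool --steps '[{"xyz":[1,0,0],"yaw":0,"grip":-1},{"xyz":[2,0,0],"yaw":0,"grip":-1},{"xyz":[3,0,0],"yaw":0,"grip":-1},{"xyz":[3,0,0],"yaw":0,"grip":-1},{"xyz":[3,0,0],"yaw":0,"grip":-1}]'

```text
time_s: 17.35
position: [0.4743, -0.2363, 0.0226]
tcp_rot: [0.694, 0.72, -0.004, -0.005]
contact_force: [-19.4, -0.1, 13.2]
grip_width: 0.0006
grasp_force: 10.7
```

>>> servo_tool --steps '[{"xyz":[-10,0,0],"yaw":0,"grip":-1},{"xyz":[-35,0,0],"yaw":0,"grip":-1},{"xyz":[-65,-5,20],"yaw":0,"grip":-1},{"xyz":[-100,-10,50],"yaw":0,"grip":-1},{"xyz":[-135,-15,80],"yaw":0,"grip":-1}]'

```text
time_s: 17.77
position: [0.3501, -0.2497, 0.0968]
tcp_rot: [0.694, 0.72, 0.0, -0.001]
contact_force: [0.2, -0.5, 0.9]
grip_width: 0.0001
grasp_force: 0.0
```

>>> servo_tool --steps '[{"xyz":[-20,0,30],"yaw":0,"grip":-1},{"xyz":[-30,0,60],"yaw":0,"grip":-1},{"xyz":[-30,0,90],"yaw":0,"grip":-1},{"xyz":[-30,0,120],"yaw":0,"grip":-1},{"xyz":[-30,0,120],"yaw":0,"grip":-1}]'

```text
time_s: 18.18
position: [0.324, -0.2529, 0.2245]
tcp_rot: [0.695, 0.719, 0.0, 0.007]
contact_force: [0.2, -1.5, 0.3]
grip_width: 0.0002
grasp_force: 0.0
```

```bash
python3 -c "
from h import *
rects('top',('parcel_big','parcel_small','tape','marker'));rects('scene',('parcel_big','parcel_small'))
for n in ('top','scene'):
    p=optics.snapshot(n); print([R@(np.array(d['at'][:2])-B)*1000 for d in spot_point('gate_nose',p)])
    Q=pts(p).reshape(-1,3);Q=Q[(Q[:,2]>.034)&(Q[:,2]<.052)];L=(Q[:,:2]-B)@R.T*1000
    L=L[(L[:,0]>-90)&(L[:,0]<-58)&(L[:,1]>-80)&(L[:,1]<70)]
    l=cv2.fitLine(L.astype(np.float32),cv2.DIST_HUBER,0,.01,.01).ravel();print('gate',len(L),l,'angle',np.arctan2(-l[0],l[1]))
    b=p['pixels'][80:230,230:430,::-1] if n=='top' else p['pixels'][130:270,200:400,::-1]
    cv2.imwrite('pics/c7%s.png'%n,cv2.resize(b,(600,300),interpolation=2))
cv2.imwrite('pics/c7.png',np.vstack([cv2.imread('pics/c7top.png'),cv2.imread('pics/c7scene.png')]))
"
```

```text
top parcel_big 0.67 bay [  2.2 -37.2] [ 74.7 111.1] 89.9
  spot [[-0.4, -36.6]]
top parcel_small 0.91 bay [-2.8 46.6] [55.  74.3] 87.9
top parcel_small 0.84 bay [-368.2  -66. ] [75.8 54.3] 47.8
  spot [[0.1, 49.8], [-366.3, -60.9]]
top tape 0.78 bay [  41.4 -170.9] [83.5 84.1] 29.7
  spot [[49.6, -177.0]]
  spot [[-244.2, -170.0]]
tcp bay [-231.2291766    19.66189153] 0.21555426153643148
scene parcel_big 0.79 bay [ -4.5 -38.5] [ 80.1 129.3] 85.4
scene parcel_big 0.45 bay [-21.9   0.4] [174.7 221.8] 1.5
  spot [[1.0, -39.8]]
scene parcel_small 0.84 bay [-370.6  -65.7] [77.8 54.3] 45.7
scene parcel_small 0.49 bay [-5.4 46.7] [71.5 55.8] 2.6
  spot [[-371.0, -66.7], [-3.6, 47.5]]
tcp bay [-230.93614186   19.25416991] 0.21668070610822598
[array([-63.80177472,  81.08226404])]
gate 254 [ 1.6129704e-02 -9.9986988e-01 -6.6085991e+01 -5.3813682e+00] angle -3.1254623
[array([-66.81043527,  80.88742634]), array([  46.0528203 , -173.61784972])]
gate 268 [ 1.1386105e-02 -9.9993515e-01 -6.9746803e+01 -8.8877668e+00] angle -3.1302063
```

View pics/c7.png

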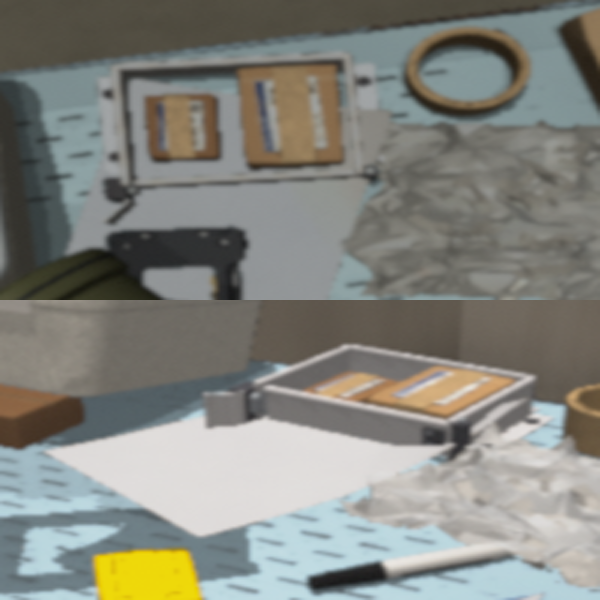

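The picture shows the gate shut along the mouth, lying at x = -66 mm, with an angle of about 0.01 rad. Both parcels lie inside, the tape and pen have not moved, and the arm is clear. Handing in.

```bash
python3 -c "
from plant import r
print(r.finish_job())"
```

```text
the job is handed in; nothing more can be done
None
```

I swept both parcels into the bay side by side, pushed the gate shut until it stopped hard (about 0.01 rad in the images), left the tape and pen in place, and handed the job in at about 18 s; the hand-in returned no verdict.

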